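# Move a snap-fit battery cover to the new lock case

### The arm

A 7-joint arm with a two-finger parallel gripper is mounted at the origin on a cart in front of the work surface, level with it; the furniture and walls round the work are solid. World frame = base frame: x ahead of the robot, y to its left, z up, the work surface at z = 0. Lengths are in m, angles in rad, forces in N, time in s.
With the tool pointing down it reaches from about 0.35 to 0.9 m from the base axis. Payload 19.9 kg.
Tool frame: the origin (TCP) lies at the very end of the fingers, on their centre line; the grasp point (between the pads) lies 19 mm behind it; z points along the fingers, y is the line along which they close (so a half turn about z gives the same grasp; the last joint's range is limited). The gripper opens to 85 mm and grips with 20 to 120 N. Pads are 22 mm wide; open, the fingers measure 114 mm over their backs; the gripper's body (76 mm by 85 mm) begins 54 mm behind the grasp point. The pads swing forward as they close: fully open they stand 13 mm farther back than shut.
Start: joints at [1.306, 0.417, -0.01, 1.614, 0.005, 1.111, -0.053], TCP at [0.139, -0.609, 0.231] pointing down, gripper open.
Joint ranges: [-2.81, 2.81], [-0.39, 2.02], [-1.27, 1.25], [0.06, 2.57], [-1.19, 4.33], [0.19, 2], [-2.82, 2.82]. Speed limits (rad/s): [1.89, 1.89, 2.39, 2.39, 3.01, 3.01, 3.01].

### API

Orientations are given as a unit quaternion [w, x, y, z].
In Python, from station import env gives the robot as it stands.
- The arm moves only by the tool play_rows, never from a script. Its arguments are lists of equal length, an entry for each row: "travel": the shift along the tool's x, y, z in m, a list of three; "spin": the turn about the tool's z in degrees. A call has 1 to 20 rows; each row is the pose to reach, as a shift and turn from the pose commanded when the call began, along the tool's axes at that moment; what a row does not reach only later rows make up. A row lasts 1/8 s, in which the tool goes at most 62.5 mm and 10.7 degrees, less where a joint would pass 70% of its speed; a pose out of reach is approached as far as the arm can. A call with a gripper value outside its range is refused whole. "claw" is the gripper's target within -1 to 1 (fully open at 1, half-way at 0, shut at -1), set as the call begins (left out, the last holds). The fingers move at their own pace and stop on an object; "force" is the grip in N (left out, the last holds). Time passes only in rows, so rows that repeat a pose let the fingers close. It gives the time, the measured TCP pose, the force, the opening and the grip force at its end, in the units of the state.
- env.state(): the state, without advancing time (a new reading comes with each control period).
- env.capture(name): name is "side" or "top" or "wrist"; returns (picture, depth): 384x512x3 uint8, red, green, blue; 384x512 float32, m along the optical axis (not along the pixel's ray), 0 where there is no reading.
- env.camera_model(name): a dict with "K" (3x3 intrinsics, pixels), "k1" (the pictures are not rectified: a ray, as slopes to the right and down, at radius r is drawn at 1 + k1 r^2 times it, then the intrinsics apply), "world_from_camera" (4x4, takes a point from camera to world coordinates). Camera axes: x right, y down, z forward; pixel columns grow to the right and rows downward; lengths in m; the calibration is good to about 2 mm. A picture is of the moment at which its call begins: read the wrist's pose just before it. camera_model takes no time and is no camera call; for the wrist camera it gives the pose at the moment of the call.
- env.hand_in(): hands the job in; it is judged then, once.
Trained networks look in the newest picture that a camera, given by its name, has taken for a name from the list of things; names that differ only in an ending like _2 or _b are one class to them, and where a whole thing is asked for, a point or a joint stands for the part that bears it (a point fixed in the world has none). Each returns a list of dicts, best first, with "score" (0 to 1); they miss things now and then, are a little off and sometimes report something else, mostly with a low value. They report only what shows in the picture. A call takes as long as a camera call. They do not tell look-alikes from the thing itself.
- env.masks_of(target, camera): "region" (384x512 bool, what is visible of it) and "box" ([left, top, width, height] in pixels, round what is visible of it).
- env.tip_of(target, camera): "xy" ([column, row] in pixels: a listed point, or the origin of a listed thing).
The state is a dict: "time_s": time; "joints": joint angles; "joint_vel": joint speeds; "tau": joint torques, N m; "eef_pos": TCP position; "eef_rot": TCP orientation; "wrist_force": force on the tool from outside, world axes, zero at the start; "wrist_torque": the same for the moment, N m; "opening": opening from 0.0 (shut) to 1.0 (fully open); "gripper_force": force on a finger pad.
Only numpy, scipy, OpenCV 4.12 (cv2) and the standard library are available. Lean on these libraries where they do the work, as an engineer would, in place of code of your own. Each camera call takes 0.05 s, during which the arm holds its last target. There are 200 camera calls.

### The job

Take the grey battery cover off the worn grey lock case by squeezing its two orange tabs together, and fit it on the black lock case in the wooden cradle, fully home with both tabs snapped out and caught. The plastic is brittle: do not wrench the cover off or force it in, feel for the bay of the black case, which may sit several millimetres off lengthwise in its cradle, and leave the other things where they are.

Things in the scene. Friction and masses are not known exactly. Their poses are not given: they have to be found in the camera images.
- worn_case: Worn light-grey electronic lock case lying on its back, fixed, 150 x 76 x 36 mm, 12 round keys on one half. Origin on the worktop under the centre of its battery bay; x points to the keypad (case from x = -36 to +114 mm), y across. Flat top (deck) 36 mm above the origin. At the start the cover lies on it, plate on the deck, origins in line, axes parallel.
- cradle: Fixed wooden cradle, base 190 x 92 x 8 mm from x = -56 to +134 mm, that clamps the black lock case (same shape and size as the worn one, keypad towards +x). Origin on the worktop, x along the cradle. The case may sit up to 7 mm off either way along the cradle's x; that is not measured. It does not give when pushed.
- bay_nominal (a point): Nominal centre of the black case's open bay, at deck height, 44 mm above the cradle's origin; the true centre is up to 7 mm off along x, none in y. Mouth 42.4 mm (x) x 48 mm (y), between two ledges 5 mm thick at y = +-24 mm under which the hooks catch. A sprung brass contact in it meets the plug 6 mm before home with 3 N, and pushes with about 6 N at home.
- cover: Loose grey battery cover, about 85 g, plate 58 (x) x 72 (y) x 4 mm; origin at the centre of the plate's underside, z up. Two orange tabs stand on it, each 26 (x) x 6 (y) mm, 4.5 to 34.5 mm above the origin, outer faces at y = +23 and -23 mm (46 mm apart). Half a turn about z makes no difference. Home: underside on the deck, or lifted up to 2 mm by the spring and held by the hooks.
- plug_tip (a point): Centre of the underside of the cover's plug, 12 mm below the cover's origin. The plug, 40 (x) x 30 (y) mm, lower edges rounded 1.5 mm, fits the bay with 1.2 mm play each side in x. Off by more than about 2 mm, it stops on the deck with the cover's underside 12 mm too high.
- tab_left_grip (a point): Point on the outer face of the +y tab, centre in x, 22 mm above the plate's underside; moves with the tab.
- tab_right_grip (a point): The same on the -y tab.
- tab_left (a joint): Travel of the +y tab toward the middle, 0 (sprung out) to 0.005 m (stop): 4 N starts it, 10 N reaches the stop. Below the plate it ends in an outward hook, 7 to 13 mm below the cover's origin, bevelled underneath, 22 mm wide in x, reaching y = 27.5 mm at rest, 22.5 mm pressed; clear of the ledge from 0.004 m on. Springs back when let go.
- tab_right (a joint): The same for the -y tab.
- lock_cylinder: Brass lock cylinder, loose, 33 x 65 x 17 mm, at the back; leave it alone.
- steel_padlock: Grey block padlock, loose, 41 x 53 x 24 mm, at the back; leave it alone.
Mind the look-alikes: they are no part of the job. Of the things shaped like the cover, the grey one is meant.

How it is judged:
On the way, in this order (a step that is already met when the one before it is completed fails the run):
1. both tabs are pressed in while the cover is still on the worn case (value of joint each of tab_left, tab_right above 0.0035 m and z of cover in the frame of worn_case below 0.045 m and horizontal distance between cover and worn_case below 0.01 m), for 0.1 s.
2. the cover is lifted clear of the worn case (underside 25 mm or more above its deck) (z of cover in the frame of worn_case above 0.061 m), for 0.1 s.
At the end, for the whole second after the job is handed in: The cover sits level (3 degrees) on the black case in the cradle, tabs upward, its underside within 3.2 mm of the deck, in line with the cradle (6 degrees) and within 11 mm of its centre; both tabs sprung out (less than 1.5 mm pressed); at rest and let go (z of cover in the frame of cradle between 0.0415 and 0.0472 m and horizontal distance between cover and cradle below 0.011 m and angle between the x axis of cover and the x axis of cradle, either way round below 0.1 rad and angle between cover's own z axis and vertical below 0.06 rad and value of joint each of tab_left, tab_right below 0.0015 m and linear speed of cover below 0.02 m/s); the robot touches nothing.
It fails at once if the cover is wrenched against the worn case with more than 45 N (contact force between cover and worn_case above 45 N).
It fails at once if the cover is forced against the new case with more than 30 N (contact force between cover and cradle above 30 N).
It fails at once if the hand or arm strikes a case or the cradle with more than 30 N (contact force between any of the arm, the fingers and worn_case above 30 N or contact force between any of the arm, the fingers and cradle above 30 N).
It fails at once if the lock cylinder or the padlock at the back is moved more than 20 mm (distance of any of lock_cylinder, steel_padlock from where it was at the start of the episode above 0.02 m).
It also fails if it takes over 58 s, if anything falls off the work surface, if the arm or the gripper's body presses on something with over 40 N, if the wrist force passes 120 N, or if a joint passes its speed limit or range.

## Working session

There is one attempt and no reset: what is moved stays moved. The work goes in short steps, Python scripts to look and compute and a tool call to move; the robot and the scene stay as the last step left them, time stands still between calls to the robot, and variables do not carry over. Pictures are saved under pics/ and viewed, at most 10 in all, crops included, and the job is handed in when it is done.

Besides the shell and the picture viewer there is one more tool, called after ">>>" as name([rows], argument=value, ...), one row to a line, values as JSON. play_rows: Moves the arm, as the interface text tells. Its arguments: {"type":"object","properties":{"travel":{"type":"array"},"spin":{"type":"array"},"claw":{"type":"number"},"force":{"type":"number"}},"required":["travel","spin"]}

```bash
mkdir -p pics; ls; python3 - <<'E'
from station import env
import cv2,numpy as np
s=env.state();print({k:np.round(v,3) for k,v in s.items()})
ims=[]
for c in("top","side"):
    p,d=env.capture(c);m=env.camera_model(c);print(c,m["K"],m["k1"],np.round(m["world_from_camera"],3))
    np.savez(f"{c}0.npz",p=p,d=d)
    cv2.imwrite(f"pics/{c}0.png",p[:,:,::-1])
    ims.append(p)
    for t in("worn_case","cradle","cover"):
        for r in env.masks_of(t,c)[:3]: print(c,t,"mask",r["score"],r["box"])
        for r in env.tip_of(t,c)[:3]: print(c,t,"tip",r["score"],r["xy"])
E
```

```text
pics
{'time_s': np.float64(0.0), 'joints': array([ 1.305,  0.418, -0.01 ,  1.614,  0.005,  1.111, -0.053]), 'joint_vel': array([ 0.002, -0.   ,  0.001,  0.001,  0.   ,  0.002, -0.002]), 'tau': array([ 1.0000e-03, -8.6445e+01,  6.7900e-01, -4.3489e+01,  1.9000e-02,
        7.0000e-03, -0.0000e+00]), 'eef_pos': array([ 0.139, -0.609,  0.231]), 'eef_rot': array([-0.001,  0.994,  0.112, -0.   ]), 'wrist_force': array([ 0.808, -0.28 ,  0.705]), 'wrist_torque': array([ 0.006,  0.027, -0.028]), 'gripper_force': np.float64(0.0), 'opening': np.float64(1.0)}
top [[444.42190524   0.         260.95604985]
 [  0.         444.42190524 190.16424853]
 [  0.           0.           1.        ]] -0.1375313143243998 [[ 0.011 -0.995  0.098  0.549]
 [-1.    -0.011 -0.004  0.226]
 [ 0.005 -0.098 -0.995  1.078]
 [ 0.     0.     0.     1.   ]]
top worn_case mask 0.59 [183.7, 203.6, 43.3, 62.3]
top worn_case tip 0.62 [204.4, 249.6]
top cradle mask 0.71 [262.5, 200.2, 42.0, 81.3]
top cradle tip 0.74 [285.4, 256.8]
top cover mask 0.63 [191.7, 242.4, 30.7, 24.8]
top cover mask 0.62 [184.2, 148.2, 35.6, 35.5]
top cover tip 0.84 [202.4, 164.1]
top cover tip 0.68 [205.6, 253.7]
top cover tip 0.55 [206.0, 248.9]
side [[432.86421854   0.         250.28700364]
 [  0.         432.86421854 191.17866292]
 [  0.           0.           1.        ]] -0.11830839361383828 [[-0.838 -0.323  0.44   0.26 ]
 [-0.546  0.499 -0.673  0.795]
 [-0.002 -0.804 -0.594  0.61 ]
 [ 0.     0.     0.     1.   ]]
side worn_case mask 0.66 [206.4, 253.4, 91.3, 62.8]
side worn_case mask 0.19 [258.1, 197.2, 98.9, 63.6]
side worn_case tip 0.64 [274.5, 298.9]
side cradle mask 0.95 [257.4, 197.3, 97.5, 65.3]
side cradle tip 0.97 [324.8, 239.6]
side cradle tip 0.42 [269.3, 286.6]
side cover mask 0.71 [246.3, 257.8, 48.0, 44.7]
side cover mask 0.45 [155.1, 232.5, 28.1, 17.7]
side cover tip 0.7 [171.9, 256.1]
side cover tip 0.59 [266.8, 280.7]
```

```bash
python3 - <<'E'
import cv2,numpy as np
p=np.load("top0.npz")["p"][130:300,150:340];q=np.load("side0.npz")["p"][180:330,140:370]
a=cv2.resize(p,(570,510));b=cv2.resize(q,(690,450))
cv2.imwrite("pics/c1.png",a[:,:,::-1]);cv2.imwrite("pics/c2.png",b[:,:,::-1])
E
```

```text
(no output)
```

View pics/c1.png

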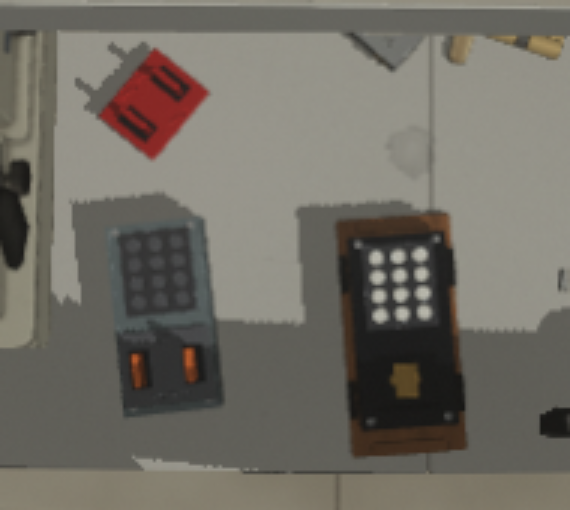

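View pics/c2.png

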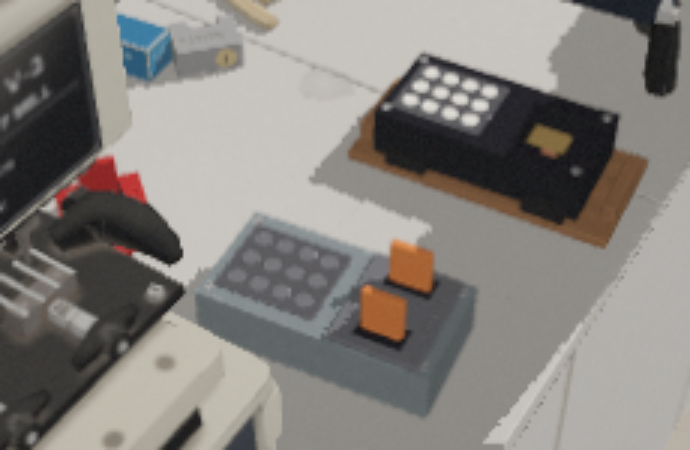

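The meant cover is the dark grey one with orange tabs on the worn grey case, at top px (205,253). The red one at (202,165) is a look-alike. The black case in the wooden cradle is at about (284,245), keypad away from the robot, with its open bay and brass contact at about (285,257). The crops confirm all of this.

```bash
cat > h.py <<'E'
import numpy as np,cv2
from station import env
def cloud(d,m):
    K=np.array(m["K"]);k=m["k1"];H,W=d.shape
    u,v=np.meshgrid(np.arange(W),np.arange(H))
    return rays(u,v,m)*d[...,None]@m["world_from_camera"][:3,:3].T+m["world_from_camera"][:3,3]
def rays(u,v,m):
    K=np.array(m["K"]);k=m["k1"]
    xd=(u-K[0,2])/K[0,0];yd=(v-K[1,2])/K[1,1];x,y=xd,yd
    for _ in range(8):
        f=1+k*(x*x+y*y);x,y=xd/f,yd/f
    return np.stack([x,y,np.ones_like(x)],-1)
def atz(u,v,m,z):
    T=m["world_from_camera"];r=T[:3,:3]@rays(np.float64(u),np.float64(v),m);return T[:3,3]+r*(z-T[2,3])/r[2]
E
python3 - <<'E'
from h import *
for c in("top","side"):
    d=np.load(c+"0.npz")["d"];m=env.camera_model(c);m["world_from_camera"]=np.array(m["world_from_camera"]);P=cloud(d,m)
    v=(d>0)
    if c=="top":
        t=P[v&(abs(P[...,0]-.5)<.2)];print("table",np.median(t[abs(t[:,2])<.01][:,2]))
    for n,z0,z1,y0,y1 in(("worn",.028,.045,.25,.5),("cradlecase",.036,.054,.05,.28)):
        q=P[v&(P[...,2]>z0)&(P[...,2]<z1)&(P[...,1]>y0)&(P[...,1]<y1)&(P[...,0]>.3)&(P[...,0]<.52)]
        print(c,n,len(q),cv2.minAreaRect(q[:,:2].astype(np.float32)),np.median(q[:,2]))
    q=P[v&(P[...,2]>.055)&(P[...,2]<.09)&(P[...,0]>.3)&(P[...,0]<.5)&(P[...,1]>.25)&(P[...,1]<.5)];print("tabs",len(q),q.mean(0) if len(q) else 0)
m=env.camera_model("wrist");s=env.state();T=np.array(m["world_from_camera"])
from scipy.spatial.transform import Rotation as R
w=s["eef_rot"];r=R.from_quat([w[1],w[2],w[3],w[0]]).as_matrix()
print("tool R",r.round(3));print("cam in tool",(r.T@T[:3,:3]).round(3),r.T@(T[:3,3]-s["eef_pos"]),m["K"],m["k1"])
t=env.camera_model("top");t["world_from_camera"]=np.array(t["world_from_camera"])
print(atz(285.4,256.8,t,0),atz(205.6,253.7,t,.036),atz(204.4,249.6,t,0))
E
```

```text
table -0.00042996065852030085
top worn 615 ((0.4936651587486267, 0.3789188861846924), (0.05235486105084419, 0.14090128242969513), 0.03128400817513466) 0.03928789139397737
top cradlecase 573 ((0.4888882637023926, 0.12773668766021729), (0.154230535030365, 0.061345674097537994), 89.1283187866211) 0.04367737220229251
tabs 18 [0.4968793  0.35929405 0.06758255]
side worn 997 ((0.49296537041664124, 0.40295231342315674), (0.19022274017333984, 0.05402110517024994), 89.9856948852539) 0.038462730774962206
side cradlecase 648 ((0.48809826374053955, 0.1275041401386261), (0.15660206973552704, 0.06258600205183029), 88.42292785644531) 0.04230028864750157
tabs 81 [0.49533268 0.35733255 0.06397291]
tool R [[ 0.975  0.222 -0.   ]
 [ 0.222 -0.975  0.   ]
 [-0.    -0.    -1.   ]]
cam in tool [[-0.002 -0.962 -0.273]
 [ 1.    -0.002 -0.   ]
 [-0.    -0.273  0.962]] [ 0.06918766 -0.00048573 -0.14167917] [[287.35991227   0.         262.35291619]
 [  0.         287.35991227 190.33826252]
 [  0.           0.           1.        ]] -0.05675739151546439
[0.49455526 0.16122622 0.        ] [0.50134592 0.34965365 0.036     ] [0.50952923 0.35699676 0.        ]
```

>>> play_rows([
  [0.05, -0.035, 0],
  [0.1, -0.07, 0],
  [0.15, -0.105, 0],
  [0.2, -0.14, 0],
  [0.25, -0.175, 0],
  [0.3, -0.21, 0],
  [0.35, -0.245, 0],
  [0.393, -0.279, 0],
  [0.41, -0.335, 0.005],
  [0.427, -0.39, 0.01],
  [0.445, -0.445, 0.015],
  [0.46, -0.5, 0.02],
  [0.478, -0.555, 0.025],
  [0.495, -0.61, 0.03],
  [0.511, -0.662, 0.031],
  [0.511, -0.662, 0.031],
  [0.511, -0.662, 0.031],
  [0.511, -0.662, 0.031],
], spin=[0, 0, 0, 0, 0, 0, 0, 0, 1, 2, 3, 4, 5, 6, 8, 8, 8, 8])

```text
time_s: 2.95
eef_pos: [0.4902, 0.1483, 0.2003]
eef_rot: [0.0, 0.999, 0.041, 0.0]
wrist_force: [0.1, 0.4, -0.0]
opening: 0.997
gripper_force: 0.0
```

```bash
cat > look.py <<'E'
import sys
from h import *
n=sys.argv[1]
s=env.state();m=env.camera_model("wrist");p,d=env.capture("wrist")
T=np.array(m["world_from_camera"]);print(s["time_s"],s["eef_pos"].round(4),s["eef_rot"].round(4),s["wrist_force"].round(1))
np.savez(n+".npz",p=p,d=d,T=T);cv2.imwrite(f"pics/{n}.png",p[:,:,::-1])
m["world_from_camera"]=T
for t,z in(("worn_case",0),("cradle",0),("cover",.036),("bay_nominal",.044),("tab_left_grip",.058),("tab_right_grip",.058)):
    for r in env.tip_of(t,"wrist")[:2]: print(t,r["score"],np.round(r["xy"],1),atz(*r["xy"],m,z).round(4))
E
python3 look.py w1
```

```text
2.95 [0.4902 0.1483 0.2003] [2.000e-04 9.991e-01 4.120e-02 0.000e+00] [ 0.1  0.4 -0. ]
worn_case 0.92 [ 98.2 138.3] [0.5111 0.3481 0.    ]
worn_case 0.56 [247.8 173.2] [0.4824 0.1658 0.    ]
cradle 0.89 [248.1 168.1] [0.4887 0.1659 0.    ]
cover 0.9 [ 80.2 148. ] [0.5042 0.3487 0.036 ]
cover 0.38 [ 83.1 148.9] [0.5034 0.3455 0.036 ]
bay_nominal 0.94 [248.9 174.3] [0.4912 0.1631 0.044 ]
bay_nominal 0.51 [ 86.2 150. ] [0.5039 0.3372 0.044 ]
tab_left_grip 0.83 [ 45.2 152.4] [0.501  0.3729 0.058 ]
tab_right_grip 0.85 [ 83.5 150.6] [0.5057 0.3315 0.058 ]
tab_right_grip 0.46 [ 79.9 145.9] [0.5102 0.3349 0.058 ]
```

View pics/w1.png

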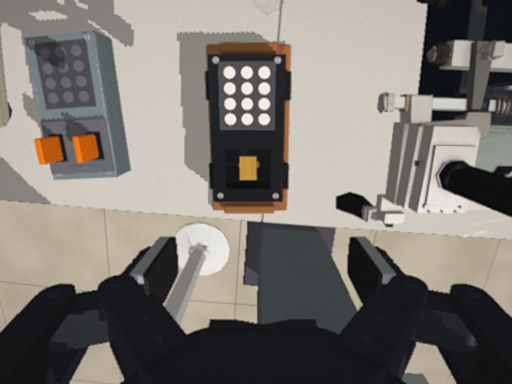

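The wrist picture shows the worn case with the orange tabs at (50,150) and (86,148). The black case is central, with its dark bay at cols 226-270, rows 150-188, brass at (248,168), and the wood base sticking out at both ends.

```bash
cat > fit.py <<'E'
import sys
from h import *
f=np.load(sys.argv[1]+".npz");m=env.camera_model("wrist");m["world_from_camera"]=f["T"];d=f["d"];P=cloud(d,m);p=f["p"].astype(int)
ok=(d>0)&(P[...,0]>.4)&(P[...,0]<.68)
def rect(sel,n):
    q=P[sel][:,:2].astype(np.float32)
    if len(q)<10: return print(n,len(q))
    lo,hi=np.percentile(q,[0,100],axis=0);(c,s,a)=cv2.minAreaRect(q);print(n,len(q),np.round(c,4),np.round(s,4),round(a,2),"z",P[sel][:,2].mean().round(4),"lohi",lo.round(4),hi.round(4))
    return c
b=(P[...,1]>.05)&(P[...,1]<.27)&ok;w=(P[...,1]>.28)&(P[...,1]<.46)&ok
rect(b&(P[...,2]>.005)&(P[...,2]<.05),"cradle base+case")
rect(b&(P[...,2]>.039)&(P[...,2]<.05),"black deck")
rect(b&(P[...,2]>.01)&(P[...,2]<.036)&(P[...,0]>.46)&(P[...,0]<.54)&(abs(P[...,1]-.163)<.028),"bay hole")
rect(w&(P[...,2]>.03)&(P[...,2]<.044),"worn deck")
o=(p[...,0]>170)&(p[...,1]<130)&(p[...,2]<60)&w
for z0,z1 in((.045,.062),(.062,.08)): rect(o&(P[...,2]>z0)&(P[...,2]<z1),f"tabs{z0}")
t=o&(P[...,2]>.06)
for s in(P[...,1]>.352,P[...,1]<=.352): rect(t&s&(P[...,2]>.066),"tab top")
rect((P[...,2]<.003)&(P[...,2]>-.004)&ok,"table")
E
python3 fit.py w1
```

```text
cradle base+case 13946 [0.5343 0.1348] [0.1898 0.1587] 4.69 z 0.0351 lohi [0.4334 0.0501] [0.6294 0.2204]
black deck 9362 [0.5318 0.1306] [0.1624 0.1512] 4.45 z 0.0437 lohi [0.4563 0.0501] [0.6126 0.2109]
bay hole 1238 [0.4937 0.1659] [0.0391 0.0514] 3.31 z 0.0156 lohi [0.4727 0.1397] [0.5146 0.191 ]
worn deck 9299 [0.5447 0.356 ] [0.15  0.078] 7.11 z 0.0365 lohi [0.4661 0.3092] [0.6237 0.4028]
tabs0.045 503 [0.5061 0.3485] [0.024  0.0432] 7.83 z 0.0537 lohi [0.4914 0.3257] [0.5204 0.3711]
tabs0.062 456 [0.5064 0.3504] [0.0243 0.0461] 5.97 z 0.0675 lohi [0.4924 0.3269] [0.5207 0.3738]
tab top 157 [0.5041 0.3702] [0.024  0.0064] 7.15 z 0.0688 lohi [0.4924 0.3656] [0.516  0.3738]
tab top 173 [0.5086 0.3308] [0.0241 0.0066] 6.17 z 0.0689 lohi [0.4969 0.3269] [0.5207 0.3353]
table 61577 [0.5496 0.146 ] [0.6916 0.2608] 89.99 z -0.0013 lohi [ 0.4192 -0.1999] [0.68   0.4918]
```

>>> play_rows([
  [0, -0.05, 0],
  [0.005, -0.1, 0],
  [0.005, -0.15, 0],
  [0.01, -0.2, 0],
  [0.01, -0.2, 0],
  [0.01, -0.2, 0],
], spin=[0, 0, 0, 0, 0, 0])

```text
time_s: 4.05
eef_pos: [0.4832, 0.3492, 0.2]
eef_rot: [0.0, 0.999, 0.042, -0.0]
wrist_force: [0.7, 0.6, 0.1]
opening: 0.998
gripper_force: 0.0
```

```bash
python3 look.py w2; python3 fit.py w2
```

```text
4.05 [0.4832 0.3492 0.2   ] [ 2.000e-04  9.991e-01  4.210e-02 -2.000e-04] [0.7 0.6 0.1]
cradle 0.73 [262.5 155.7] [0.4982 0.3507 0.    ]
cradle 0.65 [410.8 173. ] [0.4925 0.1664 0.    ]
cover 0.69 [267.8 154.5] [0.5056 0.3456 0.036 ]
bay_nominal 0.66 [433.8 182.4] [0.4921 0.1625 0.044 ]
tab_left_grip 0.59 [239.7 159.5] [0.5017 0.3738 0.058 ]
tab_right_grip 0.54 [282.2 154.2] [0.5104 0.3321 0.058 ]
tab_right_grip 0.35 [433.6 184.3] [0.4929 0.1713 0.058 ]
cradle base+case 14805 [0.5347 0.1359] [0.1893 0.159 ] 5.21 z 0.0334 lohi [0.4338 0.0506] [0.6287 0.2206]
black deck 8558 [0.5319 0.133 ] [0.1615 0.1485] 4.21 z 0.0436 lohi [0.4568 0.0532] [0.6126 0.212 ]
bay hole 761 [0.4936 0.1587] [0.039  0.0484] 2.02 z 0.0177 lohi [0.4734 0.1351] [0.5139 0.1822]
worn deck 11021 [0.5603 0.3867] [0.1894 0.135 ] 6.38 z 0.0369 lohi [0.4662 0.3095] [0.6489 0.45  ]
tabs0.045 14 [0.5032 0.3681] [0.0208 0.0002] 7.35 z 0.0582 lohi [0.4928 0.3669] [0.5135 0.3693]
tabs0.062 270 [0.5061 0.3514] [0.025  0.0452] 6.58 z 0.0693 lohi [0.4914 0.328 ] [0.5209 0.3745]
tab top 145 [0.5036 0.371 ] [0.0245 0.0057] 8.42 z 0.0694 lohi [0.4914 0.3673] [0.5159 0.3745]
tab top 120 [0.5084 0.3315] [0.025  0.0049] 5.6 z 0.0695 lohi [0.4959 0.328 ] [0.5209 0.3349]
table 59447 [0.5498 0.3464] [0.6882 0.261 ] 89.92 z -0.0013 lohi [0.4189 0.0025] [0.68   0.6907]
```

View pics/w2.png

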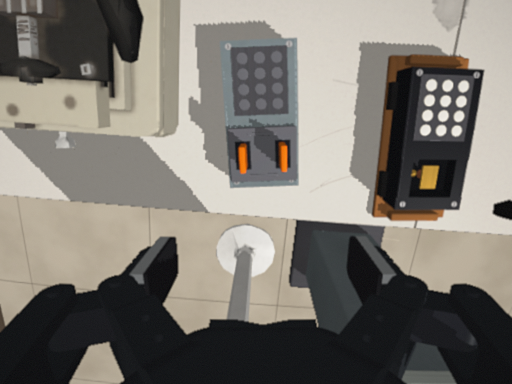

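The second wrist view has the tabs at (242,158) and (283,156). Tab centre is (0.506, 0.351), yaw about 7°, tops at z 0.0695, which agrees with the sizes given. Descending over the tabs.

>>> play_rows([
  [0.008, 0, 0.03],
  [0.016, 0, 0.06],
  [0.023, 0, 0.09],
  [0.023, 0, 0.115],
  [0.023, 0, 0.135],
  [0.023, 0, 0.15],
  [0.023, 0, 0.154],
  [0.023, 0, 0.154],
], spin=[-1, -2, -2.2, -2.2, -2.2, -2.2, -2.2, -2.2], claw=0.5, force=22)

```text
time_s: 5.4
eef_pos: [0.5062, 0.3518, 0.0467]
eef_rot: [-0.0, 0.998, 0.061, 0.0]
wrist_force: [0.4, 0.2, -1.1]
opening: 0.751
gripper_force: 0.0
```

```bash
python3 look.py w3; python3 fit.py w3
```

```text
5.4 [0.5062 0.3518 0.0467] [-2.000e-04  9.981e-01  6.130e-02  1.000e-04] [ 0.4  0.2 -1.1]
cradle 0.84 [501.3 254.3] [0.4933 0.1666 0.    ]
cover 0.82 [269.  234.1] [0.5063 0.3485 0.036 ]
cover 0.26 [220.3 253.3] [0.4905 0.3754 0.036 ]
tab_left_grip 0.98 [218.8 252.9] [0.5028 0.3741 0.058 ]
tab_right_grip 0.8 [305.4 252.3] [0.5084 0.3307 0.058 ]
cradle base+case 10532 [0.5262 0.2042] [0.1933 0.0448] 17.25 z 0.0208 lohi [0.4398 0.1543] [0.6234 0.2218]
black deck 1341 [0.4898 0.2016] [0.0708 0.0162] 20.42 z 0.0425 lohi [0.4581 0.1818] [0.5257 0.2069]
bay hole 0
worn deck 38798 [0.5455 0.3852] [0.159  0.1352] 6.15 z 0.0368 lohi [0.4656 0.3098] [0.6231 0.4503]
tabs0.045 160 [0.5043 0.3684] [0.0231 0.0003] 6.81 z 0.054 lohi [0.4928 0.3671] [0.5158 0.3698]
tabs0.062 761 [0.5066 0.3516] [0.0248 0.0454] 7.24 z 0.0691 lohi [0.4916 0.3286] [0.5205 0.375 ]
tab top 531 [0.5041 0.3712] [0.0248 0.0058] 6.6 z 0.0694 lohi [0.4916 0.3671] [0.5164 0.375 ]
tab top 179 [0.5086 0.3316] [0.0238 0.0051] 6.7 z 0.0695 lohi [0.4965 0.3286] [0.5205 0.3343]
table 73096 [0.5405 0.3408] [0.2419 0.43  ] 0.28 z -0.0012 lohi [0.4195 0.1252] [0.6621 0.5552]
```

View pics/w3.png

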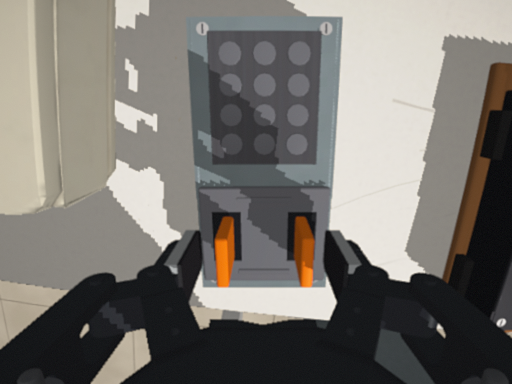

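The pads straddle both tabs evenly (tabs at cols 225 and 305). Now closing gently.

>>> play_rows([
  [0, 0, 0.002],
  [0, 0, 0.002],
  [0, 0, 0.002],
  [0, 0, 0.002],
  [0, 0, 0.002],
  [0, 0, 0.002],
  [0, 0, 0.002],
  [0, 0, 0.002],
], spin=[0, 0, 0, 0, 0, 0, 0, 0], claw=-0.6, force=22)

```text
time_s: 6.75
eef_pos: [0.5063, 0.3518, 0.0447]
eef_rot: [-0.0, 0.998, 0.061, 0.0]
wrist_force: [-1.4, -0.8, 7.7]
opening: 0.411
gripper_force: 22.1
```

Opening of 35 mm means both tabs are at their stops. Lifting slowly.

>>> play_rows([
  [0, 0, -0.002],
  [0, 0, -0.004],
  [0, 0, -0.008],
  [0, 0, -0.014],
  [0, 0, -0.022],
  [0, 0, -0.035],
  [0, 0, -0.05],
  [0, 0, -0.065],
  [0, 0, -0.075],
  [0, 0, -0.075],
], spin=[0, 0, 0, 0, 0, 0, 0, 0, 0, 0], force=30)

```text
time_s: 8.0
eef_pos: [0.5064, 0.3517, 0.1202]
eef_rot: [-0.0, 0.998, 0.061, 0.001]
wrist_force: [0.2, 0.3, -1.3]
opening: 0.409
gripper_force: 30.3
```

```bash
python3 look.py w4; python3 - <<'E'
from h import *
f=np.load("w4.npz");m=env.camera_model("wrist");m["world_from_camera"]=f["T"];d=f["d"];P=cloud(d,m);s=env.state()
import numpy as np
w=s["eef_rot"];q=P-s["eef_pos"];a=2*np.arctan2(w[2],w[1])
x=q[...,0]*np.cos(a)+q[...,1]*np.sin(a);y=q[...,0]*np.sin(a)-q[...,1]*np.cos(a);z=q[...,2]
k=(d>0)&(abs(z)<.012)&(abs(x)<.05)&(abs(y)<.05)
v=k&(abs(y)<.03);print("plate z rel tcp",np.median(z[v&(x>.01)]),"x max",np.percentile(x[v],99),"n",v.sum())
A=np.c_[x[v],y[v],np.ones(v.sum())];print("plane",np.linalg.lstsq(A,z[v],rcond=None)[0])
print(cv2.minAreaRect(np.c_[x[k],y[k]].astype(np.float32)))
E
```

```text
8.0 [0.5064 0.3517 0.1202] [-3.000e-04  9.981e-01  6.120e-02  5.000e-04] [ 0.2  0.3 -1.3]
worn_case 0.71 [263.7 185.4] [0.5062 0.351  0.    ]
worn_case 0.46 [297.3 255.9] [0.4368 0.3081 0.    ]
cradle 0.95 [447.7 219.6] [0.4934 0.1638 0.    ]
cradle 0.32 [263.2 236.3] [0.4543 0.3451 0.    ]
cover 0.76 [262.4 238.5] [0.4687 0.3477 0.036 ]
bay_nominal 0.85 [478.3 242.3] [0.4898 0.1624 0.044 ]
tab_left_grip 0.65 [229.8 254. ] [0.4626 0.3729 0.058 ]
tab_right_grip 0.86 [295.  256.2] [0.4669 0.3215 0.058 ]
plate z rel tcp -0.004400219954221865 x max 0.028999806458515874 n 7300
plane [-0.00341558 -0.00162461 -0.00358242]
((0.00024778395891189575, -0.0005776770412921906), (0.058276932686567307, 0.07269588112831116), 0.11620818078517914)
```

View pics/w4.png

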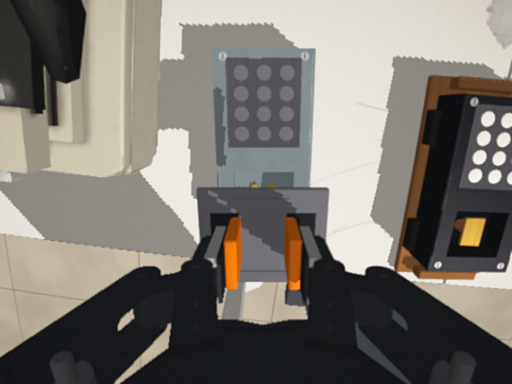

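The cover is held level and centred on the tool (plate spans cols 196-328), and the worn bay is empty. Now the exact bay position, from the stored above-view w1.

```bash
cat > bay.py <<'E'
import sys
from h import *
for n in sys.argv[1:]:
    f=np.load(n+".npz");m=env.camera_model("wrist");m["world_from_camera"]=f["T"];d=f["d"];P=cloud(d,m)
    dk=(d>0)&(abs(P[...,2]-.0437)<.004)&(P[...,1]>.10)&(P[...,1]<.222)&(P[...,0]>.44)&(P[...,0]<.64)
    q=P[dk][:,:2].astype(np.float32);c,s,a=cv2.minAreaRect(q);print(n,"deck",np.round(c,4),np.round(s,4),round(a,2),P[dk][:,2].mean().round(4))
    bs=(d>0)&(P[...,2]>.003)&(P[...,2]<.05)&(P[...,1]>.095)&(P[...,1]<.235)&(P[...,0]>.42)&(P[...,0]<.66)
    b=cv2.minAreaRect(P[bs][:,:2].astype(np.float32));print("base",np.round(b[0],4),np.round(b[1],4),round(b[2],2))
    lab=cv2.connectedComponents(((d>0)&(P[...,2]>.036)&(P[...,2]<.055)).astype(np.uint8))[1]
    for yaw in(np.radians(5),):
        e=np.array([np.cos(yaw),np.sin(yaw)]);g=np.array([-e[1],e[0]]);o=np.array([.4937,.163])
        U=(P[...,:2]-o)@e;V=(P[...,:2]-o)@g
        dd=dk&(abs(V)<.018);u=U[dd]
        print(" x edges",np.percentile(u[u<-.01],99.5),np.percentile(u[u>.01],.5), "case ends",u.min(),u.max())
        for v0 in(-.015,-.005,.005,.015):
            u=U[dk&(abs(V-v0)<.004)];print("   v",v0,u[u<-.01].max(),u[u>.01].min())
        dd=dk&(abs(U)<.012);v=V[dd];print(" y edges",v[v<-.01].max(),v[v>.01].min(),"sides",v.min(),v.max())
        bb=bs&(abs(V)<.03);print(" base ends",U[bb].min(),U[bb].max())
        for u0 in(-.03,.03,.06,.09,.11):
            v=V[dk&(abs(U-u0)<.005)];print("   sides at",u0,v.min(),v.max())
E
python3 bay.py w1 w2
```

```text
w1 deck [0.5351 0.1681] [0.1498 0.0768] 4.45 0.0437
base [0.5315 0.1678] [0.1901 0.0927] 4.49
 x edges -0.017980397606879712 0.02424858547680138 case ends -0.033064825237592285 0.11655723063200037
   v -0.015 -0.018090764842686926 0.02410987068028705
   v -0.005 -0.01799507575963788 0.02404796788829381
   v 0.005 -0.017779343001177426 0.024244313964424523
   v 0.015 -0.0179745833989055 0.024267967526396206
 y edges -0.022072145123395663 0.025675416031889376 sides -0.036139940542011334 0.03992594686214247
 base ends -0.05602574295268343 0.13232608394317008
   sides at -0.03 -0.03523635076229788 0.0403343830874388
   sides at 0.03 -0.036591095327206724 0.03920223952178573
   sides at 0.06 -0.03631247675301929 0.039380809701475596
   sides at 0.09 -0.03691111113776315 0.039266630987163285
   sides at 0.11 -0.037607946611635176 0.03840095897390887
w2 deck [0.5351 0.168 ] [0.1502 0.079 ] 4.47 0.0437
base [0.5314 0.1683] [0.1896 0.0935] 4.52
 x edges -0.018360890344270634 0.024034993979377462 case ends -0.03339567957248779 0.11679129286206148
   v -0.015 -0.018639018827914397 0.023986807945053777
   v -0.005 -0.018407424972170353 0.02388124369499233
   v 0.005 -0.018416157298634727 0.023845021575594375
   v 0.015 -0.018292669482848526 0.02490311393201802
 y edges -0.02051294020156737 0.025270271741561982 sides -0.036111621394637444 0.041109741671605825
 base ends -0.055766780956024053 0.13243901878206227
   sides at -0.03 -0.03559159915421871 0.041137937915265196
   sides at 0.03 -0.036388413715181846 0.04026451717285053
   sides at 0.06 -0.03750547887947368 0.04035017146440142
   sides at 0.09 -0.03716079819377102 0.03983906566420645
   sides at 0.11 -0.03744956833470813 0.03951529511952014
```

>>> play_rows([
  [-0.005, 0.03, 0],
  [-0.012, 0.07, 0],
  [-0.02, 0.115, 0],
  [-0.027, 0.155, 0],
  [-0.032, 0.18, 0.01],
  [-0.033, 0.1846, 0.02],
  [-0.033, 0.1846, 0.03],
  [-0.033, 0.1846, 0.035],
  [-0.033, 0.1846, 0.035],
], spin=[0, 0.5, 1, 1.5, 2, 2.5, 2.5, 2.5, 2.5])

```text
time_s: 9.48
eef_pos: [0.4957, 0.1652, 0.0839]
eef_rot: [-0.0, 0.999, 0.04, -0.0]
wrist_force: [-0.5, -0.1, -1.2]
opening: 0.404
gripper_force: 30.3
```

```bash
python3 look.py w5; python3 - <<'E'
from h import *
f=np.load("w5.npz");m=env.camera_model("wrist");m["world_from_camera"]=f["T"];d=f["d"];P=cloud(d,m);s=env.state()
k=(d>0)&(abs(P[...,2]-s["eef_pos"][2]+.0044)<.004)&(abs(P[...,0]-.497)<.05)&(abs(P[...,1]-.165)<.05)
print("plate",cv2.minAreaRect(P[k][:,:2].astype(np.float32)),P[k][:,2].mean())
k=(d>0)&(abs(P[...,2]-.0437)<.004)&(P[...,1]>.1)&(P[...,1]<.225)&(P[...,0]>.54)&(P[...,0]<.64)
q=P[k][:,:2];e=np.array([np.cos(.078),np.sin(.078)]);g=np.array([-e[1],e[0]])
print("far end",(q-[.4965,.1651]).dot(e).max(),"sides",(q-[.4965,.1651]).dot(g).min(),(q-[.4965,.1651]).dot(g).max())
E
```

```text
9.475 [0.4957 0.1652 0.0839] [-2.000e-04  9.992e-01  4.010e-02 -4.000e-04] [-0.5 -0.1 -1.2]
worn_case 0.56 [ 42.4 167. ] [0.5063 0.349  0.    ]
cradle 0.86 [263.6 197.4] [ 0.4946  0.1646 -0.    ]
cover 0.91 [263.3 235.6] [0.4771 0.1636 0.036 ]
tab_left_grip 0.93 [226.6 254.2] [0.4722 0.1872 0.058 ]
tab_right_grip 0.9 [292.  255.6] [0.4745 0.1447 0.058 ]
plate ((0.4954165518283844, 0.16564089059829712), (0.0580877885222435, 0.07225621491670609), 4.484714031219482) 0.07823003980185317
far end 0.11402170478669 sides -0.03821190852604703 0.0384569313919938
```

Plate centre is 1 mm short of the bay centre; correcting while descending to just inside the mouth.

>>> play_rows([
  [0.001, 0.0005, 0.005],
  [0.001, 0.0005, 0.01],
  [0.001, 0.0005, 0.014],
  [0.001, 0.0005, 0.017],
  [0.001, 0.0005, 0.019],
  [0.001, 0.0005, 0.0205],
  [0.001, 0.0005, 0.022],
  [0.001, 0.0005, 0.022],
], spin=[0, 0, 0, 0, 0, 0, 0, 0])

```text
time_s: 10.82
eef_pos: [0.4969, 0.1639, 0.0623]
eef_rot: [-0.0, 0.999, 0.039, -0.0]
wrist_force: [-0.7, 0.4, -1.0]
opening: 0.41
gripper_force: 30.3
```

No contact force and the plug is about 3 mm into the mouth. Continuing gently.

>>> play_rows([
  [0, 0, 0.0015],
  [0, 0, 0.003],
  [0, 0, 0.004],
  [0, 0, 0.005],
  [0, 0, 0.006],
  [0, 0, 0.007],
  [0, 0, 0.007],
], spin=[0, 0, 0, 0, 0, 0, 0])

```text
time_s: 11.7
eef_pos: [0.497, 0.1639, 0.0553]
eef_rot: [-0.0, 0.999, 0.039, 0.0]
wrist_force: [-2.3, -1.4, 3.7]
opening: 0.407
gripper_force: 31.4
```

>>> play_rows([
  [0, 0, 0.0005],
  [0, 0, 0.001],
  [0, 0, 0.0015],
  [0, 0, 0.0015],
  [0, 0, 0.0015],
], spin=[0, 0, 0, 0, 0])

```text
time_s: 12.32
eef_pos: [0.497, 0.1639, 0.0538]
eef_rot: [-0.0, 0.999, 0.039, -0.0]
wrist_force: [-1.1, -0.7, 3.4]
opening: 0.406
gripper_force: 31.6
```

>>> play_rows([
  [0, 0, 0.0004],
  [0, 0, 0.0008],
  [0, 0, 0.0012],
  [0, 0, 0.0012],
  [0, 0, 0.0012],
], spin=[0, 0, 0, 0, 0])

```text
time_s: 12.95
eef_pos: [0.497, 0.1639, 0.0528]
eef_rot: [0.0, 0.999, 0.039, 0.0]
wrist_force: [-3.1, -2.1, 10.5]
opening: 0.408
gripper_force: 33.1
```

```bash
python3 look.py w6 | head -1; python3 - <<'E'
from h import *
f=np.load("w6.npz");m=env.camera_model("wrist");m["world_from_camera"]=f["T"];d=f["d"];P=cloud(d,m)
k=(d>0)&(abs(P[...,2]-.05)<.012)&(abs(P[...,0]-.50)<.03)&(abs(P[...,1]-.165)<.011)
print("plate top z",np.median(P[k][:,2]),"deck",np.median(P[...,2][(d>0)&(abs(P[...,0]-.537)<.004)&(abs(P[...,1]-.168)<.03)]))
E
```

```text
12.95 [0.497  0.1639 0.0528] [0.000e+00 9.992e-01 3.940e-02 1.000e-04] [-3.1 -2.1 10.5]
plate top z 0.0471442017394233 deck 0.04356172653744726
```

Plate top is 3.6 mm above the deck with 11 N, so the cover is home. Releasing and then backing up.

>>> play_rows([
  [0, 0, 0],
  [0, 0, 0],
  [0, 0, 0],
  [0, 0, 0],
  [0, 0, 0],
], spin=[0, 0, 0, 0, 0], claw=0.6)

```text
time_s: 13.92
eef_pos: [0.497, 0.1639, 0.0525]
eef_rot: [-0.0, 0.999, 0.039, -0.0]
wrist_force: [-0.5, 0.2, 0.6]
opening: 0.803
gripper_force: 0.0
```

>>> play_rows([
  [0, 0, -0.01],
  [0, 0, -0.03],
  [0, 0, -0.06],
  [0, 0, -0.09],
  [0, 0, -0.12],
  [0, 0, -0.14],
  [0, 0, -0.14],
], spin=[0, 0, 0, 0, 0, 0, 0])

```text
time_s: 14.8
eef_pos: [0.4976, 0.1641, 0.1944]
eef_rot: [-0.0, 0.999, 0.039, 0.001]
wrist_force: [0.8, -0.3, -0.8]
opening: 0.801
gripper_force: 0.0
```

```bash
python3 look.py w7; python3 - <<'E'
from h import *
f=np.load("w7.npz");m=env.camera_model("wrist");m["world_from_camera"]=f["T"];d=f["d"];P=cloud(d,m);p=f["p"].astype(int)
near=(d>0)&(abs(P[...,0]-.497)<.06)&(abs(P[...,1]-.165)<.06)
k=(d>0)&(abs(P[...,2]-.05)<.012)&(abs(P[...,0]-.50)<.025)&(abs(P[...,1]-.165)<.011)
q=P[k];print("plate z",np.median(q[:,2]),"plane",np.linalg.lstsq(np.c_[q[:,:2],np.ones(len(q))],q[:,2],rcond=None)[0],"deck",np.median(P[...,2][(d>0)&(abs(P[...,0]-.537)<.004)&(abs(P[...,1]-.168)<.03)]))
o=near&(p[...,0]>170)&(p[...,1]<130)&(p[...,2]<60)&(P[...,2]>.07)
print("tabs",cv2.minAreaRect(P[o][:,:2].astype(np.float32)),P[o][:,2].mean())
cv2.imwrite("pics/c7.png",cv2.resize(f["p"][80:280,150:400],None,fx=3,fy=3)[:,:,::-1])
E
```

```text
14.8 [0.4976 0.1641 0.1944] [-2.000e-04  9.992e-01  3.940e-02  1.400e-03] [ 0.8 -0.3 -0.8]
worn_case 0.87 [109.4 150.7] [0.5066 0.348  0.    ]
worn_case 0.18 [284.6 187.7] [0.4772 0.136  0.    ]
cover 0.93 [266.7 180.8] [0.4929 0.1596 0.036 ]
tab_left_grip 0.73 [238.9 186. ] [0.4908 0.1877 0.058 ]
tab_right_grip 0.78 [281.9 186. ] [0.4941 0.1448 0.058 ]
plate z 0.04928514198799416 plane [-0.00012129 -0.00622728  0.05036345] deck 0.04351173496220195
tabs ((0.49680984020233154, 0.16408950090408325), (0.024278512224555016, 0.045042555779218674), 4.50295352935791) 0.07927483298769006
```

View pics/c7.png

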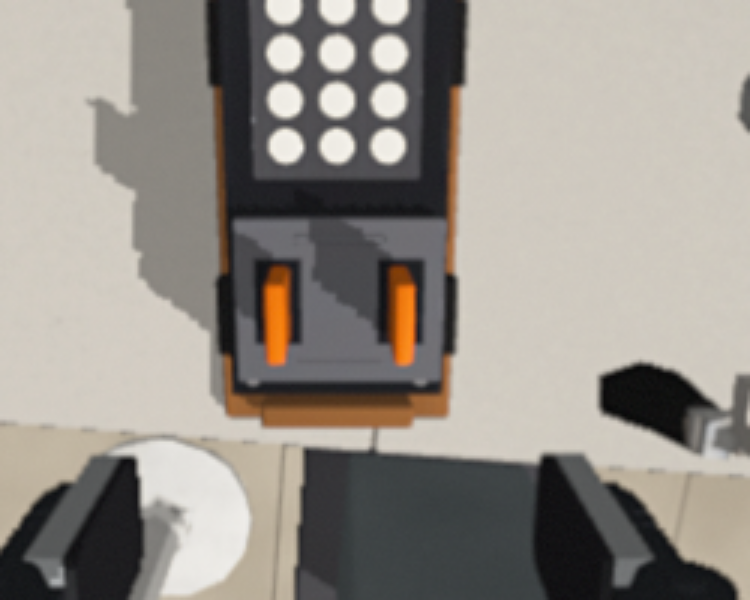

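The cover sits level on the black case with tabs at crop (277,315) and (402,315). They span 45 mm, as at the start, so both are sprung out. The underside is about 1.8 mm above the deck, held by the hooks, and the gripper is clear.

```bash
python3 -c "
from station import env
print(env.hand_in())"
```

```text
the job is handed in; nothing more can be done
None
```

The grey cover is off the worn case and on the black case, with both tabs sprung out and its underside about 1.8 mm above the deck, held by the hooks. I handed the job in at about 15 s, but hand-in gave no verdict.

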